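Tighten the chuck on the step bit

TASK

Two cordless drills stand docked nose-up on the studio table, and one of them has a gold step bit standing loose in its open chuck. Turn that drill's chuck sleeve clockwise, seen from above, until the three jaws grip the bit firmly, then let go. Leave the bit seated and upright in the chuck, and do not turn the sleeve of the empty drill.

Things in the scene. Friction and masses are not known exactly. Their poses are not given: they have to be found in the camera images.
- drill: green cordless drill with the loose gold bit, fixed nose-up in a dock. Origin on the table under the chuck axis; z up; x along its handle (battery and dock to 223 mm out, 122 mm high). Chuck sleeve: black ring, 44 mm diameter, 165 to 205 mm above the table; grip it across from above, any yaw, at 188 mm. Below: neck 38 mm wide, from 152 mm down a collar 52 mm wide. Bit tip at 231 mm
- chuck_sleeve (a joint): turn of that drill's sleeve, rad, growing clockwise seen from above; 0 = open, starts at 0 to 0.3. Its 3 jaws close 2.2 mm per rad, meet the shank at about 1.1, then resist softly; firm at 1.35 to 1.8 (stop 2.2). Friction of 0.3 N m keeps it where it is left. One turn of 1.3 to 1.5 rad in a single grasp does it from any start
- bit_mid (a point): middle of the step bit, on its axis, 29.5 mm above its foot; z to its tip. Steel shank 10 mm in diameter and 37 mm long, under a gold stepped cone 20 mm wide, 22 mm high; about 60 g. Its foot rests on the chuck's floor, 172 mm above the table, with 1 to 2.4 mm play around; it needs no handling
- spare_sleeve (a joint): turn of the sleeve of the other, empty drill (same sizes and colour, no bit, no yellow-gold cone above the chuck), rad, growing clockwise; starts at 0, must stay below 0.2
Not all that is in view belongs to the job. Leave any purple look-alike of the part that bears bit_mid alone.

How it is judged:
By the outcome, as a careful person would: the job done as asked, in the order asked, and still so for the second after the job is handed in, with the robot touching nothing.
It also fails if it takes over 29 s, if anything falls off the work surface, if the arm or the gripper's body presses on something with over 40 N, if the wrist force passes 120 N, or if a joint passes its speed limit or range.

ROBOT

A 7-joint arm with a two-finger parallel gripper is mounted at the origin on the work surface. World frame = base frame: x ahead of the robot, y to its left, z up, the work surface at z = 0. Lengths are in mm, angles in rad, forces in N, time in s.
With the tool pointing down it reaches from about 350 to 900 mm from the base axis. Payload 7.2 kg.
Tool frame: the origin (TCP) lies at the very end of the fingers, on their centre line; the grasp point (between the pads) lies 19 mm behind it; z points along the fingers, y is the line along which they close (so a half turn about z gives the same grasp; the last joint's range is limited). The gripper opens to 85 mm and grips with 20 to 120 N. Pads are 22 mm wide; open, the fingers measure 114 mm over their backs; the gripper's body (76 mm by 85 mm) begins 54 mm behind the grasp point. The pads swing forward as they close: fully open they stand 13 mm farther back than shut.
Start: joints at [1.151, 0.411, -0.013, 1.596, 0.006, 1.134, -0.082], TCP at [215.356, -586.729, 231.297] pointing down, gripper open.
Joint ranges: [-2.95, 2.95], [-0.29, 1.99], [-1.47, 1.44], [0.14, 2.54], [-1.03, 4.17], [0.13, 1.85], [-2.86, 2.86]. Speed limits (rad/s): [2.39, 2.39, 3.01, 3.01, 3.14, 3.14, 3.14].

INTERFACE

Orientations are given as a 3x3 rotation matrix whose columns are the frame's x, y, z axes.
In Python, from station import env, eyes gives the robot as it stands. The module is installed in compiled form; this text tells all that it offers.
- The arm moves only by the tool carry_out, never from a script. Its argument "rows" is one flat list of numbers, 4 for each row, row after row: the shift along the tool's x, y, z in mm, then the turn about the tool's z in rad. In form: [x, y, z, twist, x, y, z, twist, ...]. A call has 1 to 10 rows; each row shifts and turns the commanded pose from where the row before left it, along the tool's axes as they then stand; what a row does not reach is not made up. A row lasts 1/8 s, in which the tool goes at most 62.5 mm and 10.7 degrees, less where a joint would pass 70% of its speed; a pose out of reach is approached as far as the arm can. A call is refused whole if a number of a shift passes 62.5 or a number of a turn 0.188, either way. A call with a gripper value outside its range is refused whole. "jaw" is the gripper's target within -1 to 1 (shut at 1, half-way at 0, fully open at -1), set as the call begins (left out, the last holds). The fingers move at their own pace and stop on an object; "grip_force" is the grip in N (left out, the last holds). Time passes only in rows, so rows that do not move let the fingers close. It gives the time, the measured TCP pose, the force, the opening and the grip force at its end, in the units of the state.
- env.observe(): the state, without advancing time (a new reading comes with each control period).
- eyes.capture(name): name is "side" or "top"; returns the picture (400x640x3 uint8, red, green, blue); there is no depth.
- eyes.camera_params(name): a dict with "fx", "fy", "cx", "cy" (pixels), "extrinsics" (4x4, takes a point from camera to world coordinates). Camera axes: x right, y up, looking along -z (the intrinsics and any distortion apply to the point x, -y, -z); pixel columns grow to the right and rows downward; lengths in mm; the calibration is good to about 2 mm. A picture is of the moment at which its call begins. camera_params takes no time and is no camera call.
- env.sign_off(): hands the job in; it is judged then, once.
The state is a dict: "time_s": time; "joints": joint angles; "qvel": joint speeds; "tau": joint torques, N m; "eef_pos": TCP position; "tool_rot": TCP orientation; "contact_force": force on the tool from outside, world axes, zero at the start; "ft_torque": the same for the moment, N m; "grip_width": finger opening in mm; "gripper_force": force on a finger pad.
Only numpy, scipy, OpenCV 4.12 (cv2) and the standard library are available. Lean on these libraries where they do the work, as an engineer would, in place of code of your own. Each camera call takes 0.05 s, during which the arm holds its last target. There are 200 camera calls.

## Working session

There is one attempt and no reset: what is moved stays moved. The work goes in short steps, Python scripts to look and compute and a tool call to move; the robot and the scene stay as the last step left them, time stands still between calls to the robot, and variables do not carry over. Pictures are saved under pics/ and viewed, at most 10 in all, crops included, and the job is handed in when it is done.

Besides the shell and the picture viewer there is one more tool, called after "Request:" as name(argument=value, ...) on one line, values as JSON. carry_out: Moves the arm, as the interface text tells. Its arguments: {"type":"object","properties":{"rows":{"type":"array"},"jaw":{"type":"number"},"grip_force":{"type":"number"}},"required":["rows"]}

```bash
mkdir -p pics; python3 - <<'E'
from station import env, eyes
import cv2,numpy as np
for n in("top","side"):
    p=eyes.camera_params(n);print(n,{k:np.round(v,3).tolist() for k,v in p.items()})
    cv2.imwrite(f"pics/{n}0.png",eyes.capture(n)[:,:,::-1])
o=env.observe();print(o["time_s"],o["eef_pos"],np.round(o["tool_rot"],3).tolist(),o["grip_width"])
E
```

```text
top {'fx': 420.535, 'fy': 420.535, 'cx': 321.069, 'cy': 204.313, 'extrinsics': [[0.007, 0.985, -0.17, 378.265], [-1.0, 0.01, 0.02, 2.52], [0.021, 0.17, 0.985, 1033.604], [0.0, 0.0, 0.0, 1.0]]}
side {'fx': 504.074, 'fy': 504.074, 'cx': 317.287, 'cy': 202.172, 'extrinsics': [[-0.695, -0.527, 0.488, 960.043], [0.719, -0.518, 0.464, 418.857], [0.009, 0.673, 0.739, 793.583], [0.0, 0.0, 0.0, 1.0]]}
0.1 [ 215.17392667 -586.32067153  230.53588082] [[0.939, 0.345, -0.001], [0.345, -0.939, 0.001], [-0.0, -0.001, -1.0]] 85.58295348083699
```

View pics/top0.png

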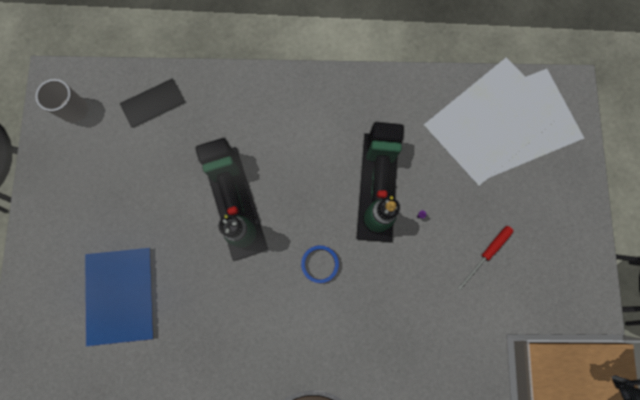

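View pics/side0.png

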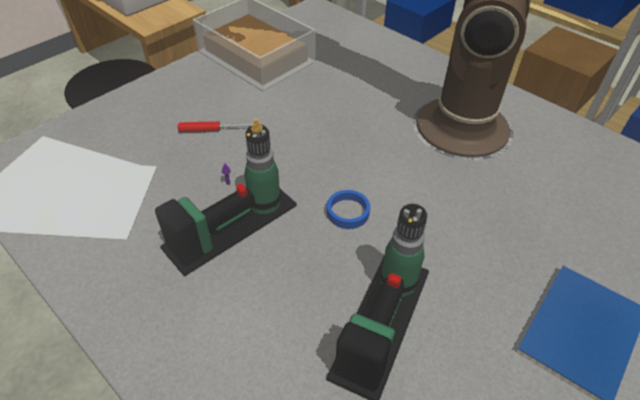

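Candidates in the top picture are the drill at (388,207) with a gold cone, the drill at (231,228) that looks empty, and the purple decoy bit lying at (422,215). In the side picture they are at (257,135), (412,215) and (226,172). I choose the drill with the gold cone and check it in a close crop.

```bash
python3 - <<'E'
import cv2,numpy as np
t=cv2.imread("pics/top0.png");s=cv2.imread("pics/side0.png")
f=lambda i,x,y:cv2.resize(i[y:y+50,x:x+66],None,fx=6,fy=6,interpolation=cv2.INTER_CUBIC)
cv2.imwrite("pics/c.png",np.vstack([np.hstack([f(t,355,180),f(t,200,200)]),np.hstack([f(s,225,115),f(s,380,195)])]))
E
```

```text
(no output)
```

View pics/c.png

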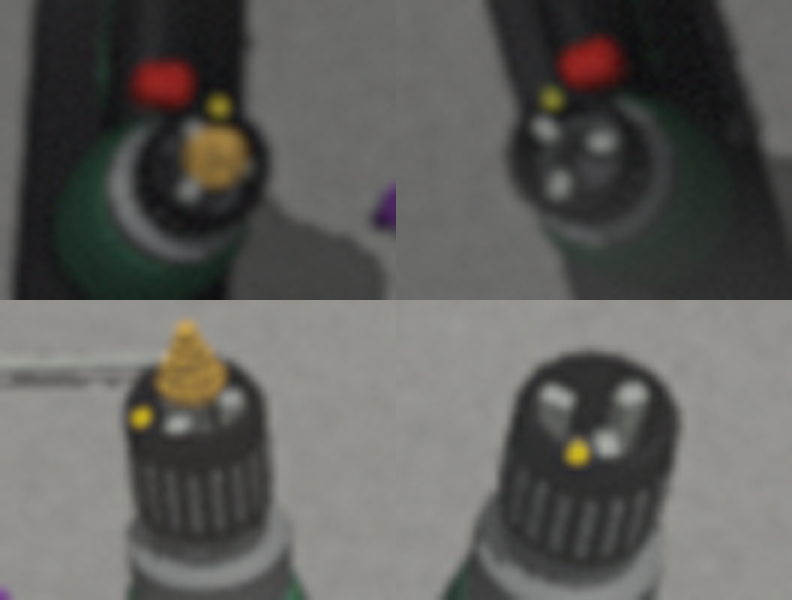

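The crop confirms it: the gold cone stands in the right-hand drill (top view), and the other has only its three jaws and a yellow mark dot. The sleeve's top face is centred at about (388.8,207.0) in top and (257.9,132.3) in side. The bit tip is at (256,118.6) in side.

```bash
cat >h.py <<'E'
from station import env, eyes
import numpy as np
def ray(n,u,v):
    p=eyes.camera_params(n);E=np.array(p["extrinsics"])
    return E[:3,3],E[:3,:3]@np.array([(u-p["cx"])/p["fx"],-(v-p["cy"])/p["fy"],-1])
def at(n,u,v,z):
    o,d=ray(n,u,v);return o+d*(z-o[2])/d[2]
def proj(n,P):
    p=eyes.camera_params(n);E=np.array(p["extrinsics"]);c=E[:3,:3].T@(np.array(P)-E[:3,3])
    return np.round([p["cx"]-p["fx"]*c[0]/c[2],p["cy"]+p["fy"]*c[1]/c[2]],1)
E
python3 - <<'E'
from h import *
print(at("top",388.8,207,205),at("side",257.9,132.3,205),at("side",256,118.6,231))
print("bit top",at("top",390.6,206,225))
print("dock",at("top",358,241,0),at("top",394,241,0),at("top",388,145,122),at("top",387,124,110))
print("spare",at("top",232,228,205), at("side",412,215,205))
o=env.observe();print(o["eef_pos"],o["joints"])
E
```

```text
[ 517.57973905 -150.08426265  205.        ] [ 523.98270922 -145.16914455  205.        ] [ 520.66373686 -150.94094064  231.        ]
bit top [ 516.23761999 -149.97881368  225.        ]
dock [ 466.38553227 -109.93750705    0.        ] [ 467.12970561 -198.93082727    0.        ] [ 673.8061776  -166.53692913  122.        ] [ 728.22095592 -167.4838517   110.        ]
spare [472.4558279  161.11088113 205.        ] [487.94044916 172.96181873 205.        ]
[ 215.17392667 -586.32067153  230.53588082] [ 1.15079388  0.41182729 -0.01270693  1.59695233  0.00561432  1.13430209
 -0.08221298]
```

```bash
python3 - <<'E'
from h import *
import cv2
C=np.array([519.5,-149.]);a=np.linspace(0,6.28,60);im=[]
for n,x,y in(("top",355,180),("side",225,110)):
    i=cv2.resize(cv2.imread(f"pics/{n}0.png")[y:y+60,x:x+66],None,fx=6,fy=6,interpolation=cv2.INTER_CUBIC)
    for z,r,c in((205,22,(255,255,0)),(165,22,(255,0,255))):
        q=[((proj(n,[C[0]+r*np.cos(t),C[1]+r*np.sin(t),z])-[x,y]+.5)*6).astype(int) for t in a]
        cv2.polylines(i,[np.array(q)],True,c,1)
    im.append(i)
cv2.imwrite("pics/ov.png",np.hstack(im))
E
```

```text
(no output)
```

View pics/ov.png

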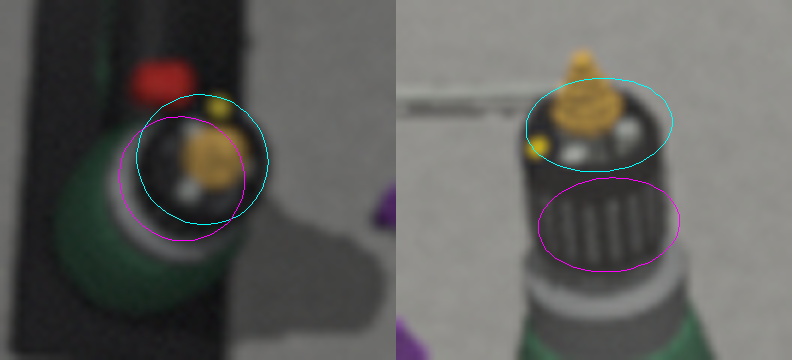

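Request:
carry_out(rows=[0,0,-30,0,0,0,-30,0], jaw=-1)

```text
time_s: 0.35
eef_pos: [215.2, -586.3, 291.2]
tool_rot: [[0.939, 0.345, -0.001], [0.345, -0.939, 0.002], [-0.0, -0.002, -1.0]]
contact_force: [0.4, 0.3, 0.6]
grip_width: 85.5
gripper_force: 0.0
```

The overlay fits to about 1–2 px, with the true sleeve slightly toward −y. I take (519,−151) and transit above it.

Request:
carry_out(rows=[43.5,-30.4,0,0,43.5,-30.4,0,0,43.5,-30.4,0,0,43.5,-30.4,0,0,43.5,-30.4,0,0,43.5,-30.4,0,0,43.5,-30.4,0,0,43.5,-30.4,0,0,43.5,-30.4,0,0,43.5,-30.4,0,0])

```text
time_s: 1.6
eef_pos: [519.5, -150.0, 291.1]
tool_rot: [[0.939, 0.344, -0.0], [0.344, -0.939, -0.0], [-0.0, 0.0, -1.0]]
contact_force: [0.2, -0.1, -0.0]
grip_width: 85.5
gripper_force: 0.0
```

Request:
carry_out(rows=[0,0,0,-0.18,0,0,0,-0.18,0,0,0,-0.18,0,0,0,-0.18,0,0,0,-0.18,0,0,0,0,0,0,0,0])

```text
time_s: 2.48
eef_pos: [518.8, -151.5, 291.1]
tool_rot: [[0.318, 0.948, -0.0], [0.948, -0.318, 0.0], [-0.0, -0.0, -1.0]]
contact_force: [-0.5, 0.1, 0.3]
grip_width: 85.5
gripper_force: 0.0
```

```bash
python3 - <<'E'
from h import *
import cv2
o=env.observe();print(o["time_s"],o["eef_pos"],np.round(o["tool_rot"],3).tolist(),o["joints"])
t=eyes.capture("top")[:,:,::-1];s=eyes.capture("side")[:,:,::-1]
f=lambda i,x,y:cv2.resize(i[y:y+110,x:x+80],None,fx=5,fy=5,interpolation=cv2.INTER_CUBIC)
cv2.imwrite("pics/d.png",np.hstack([f(t,350,150),f(s,220,60)]))
print(proj("top",o["eef_pos"]),proj("side",o["eef_pos"]))
E
```

```text
2.475 [ 518.81034728 -151.5368929   291.08210226] [[0.318, 0.948, -0.0], [0.948, -0.318, 0.0], [-0.0, -0.0, -1.0]] [ 0.56574611  0.25564924 -0.45330536  1.69577684  0.11823888  1.21770818
 -0.23892295]
[398.2 198.5] [253.7  89.6]
```

View pics/d.png

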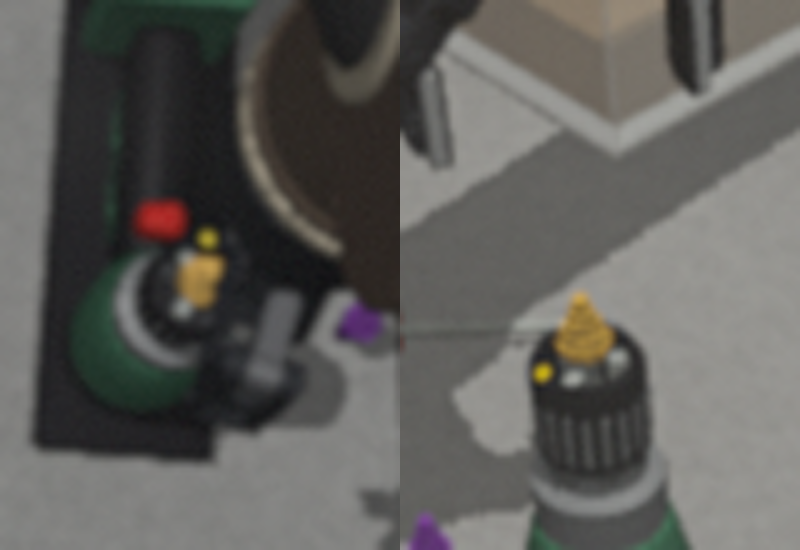

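The side view shows the finger tips at columns 227 and 280, so their middle is about 253.5, matching the projected TCP at 253.7. The sleeve's top face is centred near column 257.7, also as projected for this axis, and the bit is upright. I go down.

Request:
carry_out(rows=[0,0,20,0,0,0,20,0,0,0,20,0,0,0,20,0,0,0,15,0,0,0,15,0,0,0,12,0,0,0,0,0])

```text
time_s: 3.58
eef_pos: [518.5, -151.3, 168.4]
tool_rot: [[0.314, 0.95, -0.001], [0.95, -0.314, 0.0], [-0.0, -0.002, -1.0]]
contact_force: [0.2, 0.3, -0.1]
grip_width: 85.8
gripper_force: 0.0
```

```bash
python3 - <<'E'
from h import *
import cv2
o=env.observe();print(o["eef_pos"],o["contact_force"])
s=eyes.capture("side")[:,:,::-1]
cv2.imwrite("pics/e.png",cv2.resize(s[80:180,200:320],None,fx=5,fy=5,interpolation=cv2.INTER_CUBIC))
E
```

```text
[ 518.49409162 -151.32448737  168.44286052] [ 0.17392332  0.29377005 -0.06111803]
```

View pics/e.png

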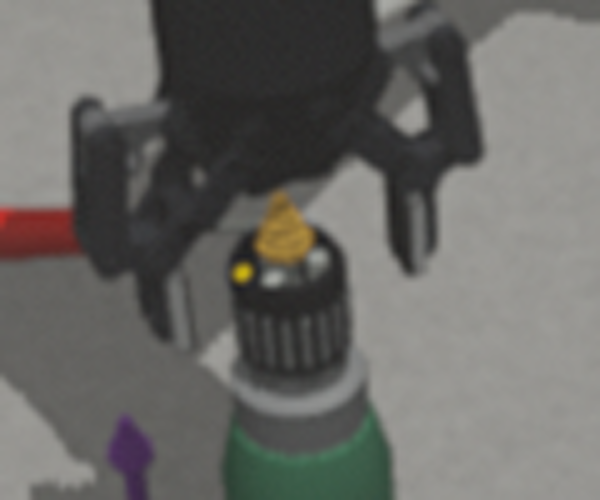

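The fingers straddle the sleeve with room on both sides. Judged by the finger tips, the grip could sit 2–3 mm farther toward +x/+y, so I nudge it, then close gently and read the side force.

Request:
carry_out(rows=[1.7,2.1,0,0,0,0,0,0,0,0,0,0,0,0,0,0,0,0,0,0,0,0,0,0], jaw=1, grip_force=25)

```text
time_s: 4.38
eef_pos: [520.9, -150.2, 170.0]
tool_rot: [[0.313, 0.95, -0.001], [0.95, -0.313, -0.0], [-0.0, -0.001, -1.0]]
contact_force: [-4.1, 1.6, 6.4]
grip_width: 41.9
gripper_force: 25.0
```

Request:
carry_out(rows=[0,-0.5,0,0,0,0,0,0], grip_force=70)

```text
time_s: 4.62
eef_pos: [520.9, -150.1, 170.3]
tool_rot: [[0.313, 0.95, 0.0], [0.95, -0.313, -0.001], [-0.0, 0.0, -1.0]]
contact_force: [-3.5, 1.0, 7.7]
grip_width: 40.6
gripper_force: 69.9
```

Request:
carry_out(rows=[0,0,0,0.14,0,0,0,0.14,0,0,0,0.14,0,0,0,0,0,0,0,0])

```text
time_s: 5.25
eef_pos: [521.1, -150.3, 170.3]
tool_rot: [[0.674, 0.739, 0.001], [0.739, -0.674, -0.0], [0.0, 0.001, -1.0]]
contact_force: [-3.1, -0.0, 6.9]
grip_width: 40.7
gripper_force: 69.7
```

```bash
python3 - <<'E'
from h import *
o=env.observe();print(o["eef_pos"],o["contact_force"],o["ft_torque"],np.arctan2(o["tool_rot"][1,0],o["tool_rot"][0,0]),o["joints"])
E
```

```text
[ 521.12782411 -150.26427929  170.31379434] [-3.11357155 -0.03125149  6.86454908] [ 0.3192917   0.66156522 -0.32478351] 0.8310585559381473 [ 0.47037245  0.3593655  -0.35057411  1.85016819  0.14848915  0.95678817
 -0.68507514]
```

Request:
carry_out(rows=[0,0,0,0.14,0,0,0,0.14,0,0,0,0.14,0,0,0,0.14,0,0,0,0.14,0,0,0,0.14,0,0,0,0.16,0,0,0,0,0,0,0,0])

```text
time_s: 6.38
eef_pos: [521.4, -150.8, 170.3]
tool_rot: [[0.986, -0.168, 0.001], [-0.168, -0.986, -0.001], [0.001, 0.0, -1.0]]
contact_force: [-2.4, -0.2, 4.7]
grip_width: 40.6
gripper_force: 69.9
```

```bash
python3 - <<'E'
from h import *
import cv2
o=env.observe();print(o["eef_pos"],o["contact_force"],o["ft_torque"],np.arctan2(o["tool_rot"][1,0],o["tool_rot"][0,0]),o["joints"])
s=eyes.capture("side")[:,:,::-1]
cv2.imwrite("pics/f.png",cv2.resize(s[80:180,200:320],None,fx=5,fy=5,interpolation=cv2.INTER_CUBIC))
E
```

```text
[ 521.35257628 -150.80743941  170.3449645 ] [-2.42987569 -0.21960841  4.68412781] [-0.04053509  0.34195929 -0.09564888] -0.1689940643880789 [ 0.31259571  0.3407734  -0.15059733  1.860626    0.06258183  0.94324889
 -1.60595622]
```

View pics/f.png

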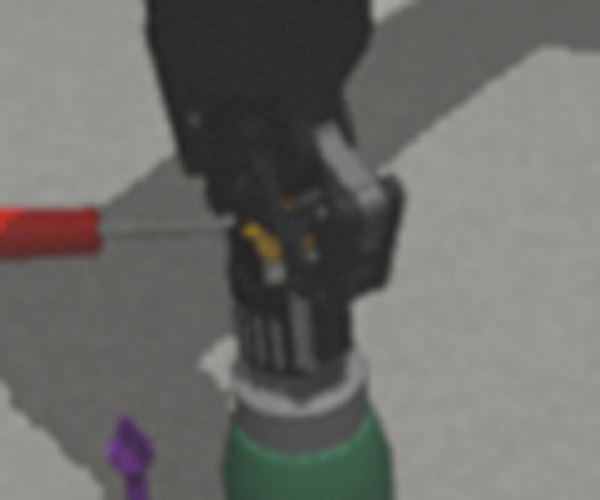

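The total turn is 1.42 rad. The gold cone is partly hidden by the fingers but still in place, so I release, rise and check the yellow mark.

Request:
carry_out(rows=[0,0,0,0,0,0,0,0,0,0,0,0,0,0,0,0,0,0,0,0,0,0,0,0], jaw=-1)

```text
time_s: 7.18
eef_pos: [521.0, -150.3, 169.3]
tool_rot: [[0.986, -0.167, -0.0], [-0.167, -0.986, -0.0], [-0.0, 0.0, -1.0]]
contact_force: [-0.4, -0.2, -0.1]
grip_width: 85.4
gripper_force: 0.0
```

Request:
carry_out(rows=[0,0,-12,0,0,0,-20,0,0,0,-25,0,0,0,-25,0,0,0,-25,0,0,0,-20,0,-40,0,0,0,-40,0,0,0,-40,0,0,0,0,0,0,0])

```text
time_s: 8.43
eef_pos: [400.8, -130.1, 297.5]
tool_rot: [[0.986, -0.168, 0.001], [-0.168, -0.986, -0.001], [0.001, 0.001, -1.0]]
contact_force: [0.5, -0.1, 0.4]
grip_width: 85.7
gripper_force: 0.0
```

```bash
python3 - <<'E'
from h import *
import cv2
im=[]
for n,x,y in(("top",355,180),("side",225,110)):
    i=eyes.capture(n)[:,:,::-1];cv2.imwrite(f"pics/{n}9.png",i)
    j=cv2.imread(f"pics/{n}0.png")
    im.append(np.vstack([cv2.resize(k[y:y+50,x:x+66],None,fx=6,fy=6,interpolation=cv2.INTER_CUBIC) for k in(j,i)]))
cv2.imwrite("pics/g.png",np.hstack(im))
# jaw/dot check points on the sleeve's top face
E
```

```text
(no output)
```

View pics/g.png

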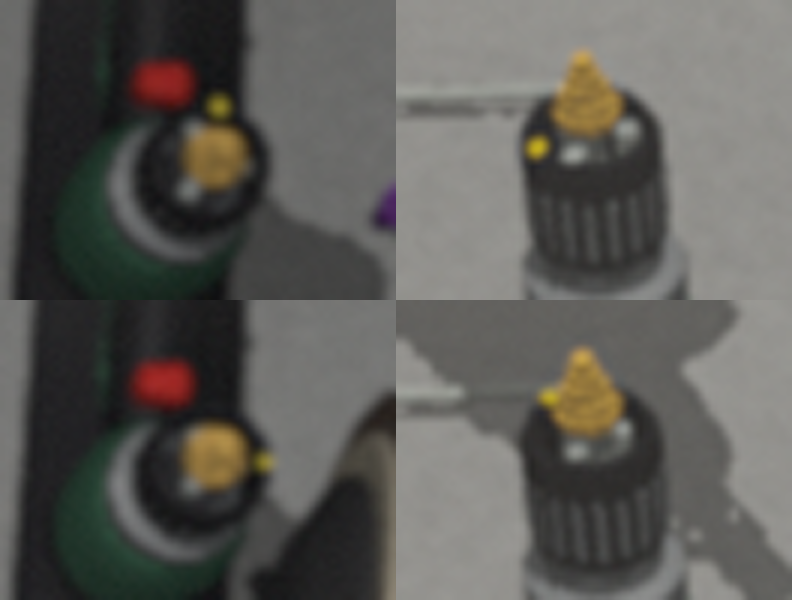

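The dot moved about 70° clockwise and the bit is still upright. That is a bit under the 1.42 rad commanded, so I measure the angle properly, using the empty drill's dot (turn 0) as reference.

```bash
python3 - <<'E'
from h import *
import cv2
from scipy.optimize import least_squares
def yel(f,x0,y0,x1,y1):
    i=cv2.imread(f)[y0:y1,x0:x1].astype(float);w=np.clip(i[...,1]-i[...,0]*1.0-45,0,None)*(i[...,1]>i[...,2]*.78)
    ys,xs=np.mgrid[y0:y1,x0:x1];return np.array([(w*xs).sum(),(w*ys).sum()])/w.sum(),w.sum()
# dot pixels read by eye from the crops (6x), corrected by half a pixel
e=lambda X,Y,x,y:(X/6+x-.42,Y/6+y-.42)
D={("top",0):e(219,105,355,180),("top",1):e(264,161,355,180),("side",0):e(141,148,225,110),("side",1):e(153,97,225,110)}
print("auto",yel("pics/top0.png",388,194,395,200),yel("pics/top9.png",397,203,402,210),yel("pics/side0.png",245,131,252,138),D)
CC={"top":at("top",388.6,207.0,205)[:2],"side":at("side",257.5,132.3,205)[:2]}
for z in(200,203,205):
    P={k:at(*((k[0],)+v+(z,)))[:2] for k,v in D.items()}
    def res(q):
        out=[]
        for k,p in P.items():
            c=q[0:2] if k[0]=="top" else q[2:4];a=q[5+k[1]]
            out+=list(p-c-q[4]*np.array([np.cos(a),np.sin(a)]))
        for c,n in((q[0:2],"top"),(q[2:4],"side")): out+=list((c-CC[n])/2.5)
        return np.array(out)
    s=least_squares(res,[*CC["top"],*CC["side"],19,-.2,-1.5]);print(z,np.round(s.x,2),"turn",s.x[5]-s.x[6],"cost",s.cost)
# spare reference
cs=at("top",(576-396)/6+200-.42,160/6+200-.42,205)[:2];d=at("top",(552-396)/6+200-.42,98/6+200-.42,205)[:2]
b=at("top",214,152,122)[:2];print("spare dot",np.arctan2(*(d-cs)[::-1]),np.hypot(*(d-cs)),"handle",np.arctan2(*(b-cs)[::-1]))
b=at("top",386,146,122)[:2];print("drill handle",np.arctan2(*(b-CC["top"])[::-1]))
E
```

```text
auto (array([391.08125, 197.34375]), np.float64(160.0)) (array([398.45205479, 206.53424658]), np.float64(73.0)) (array([248.04710921, 134.06852248]), np.float64(467.0)) {('top', 0): (391.08, 197.08), ('top', 1): (398.58, 206.41333333333336), ('side', 0): (248.08, 134.24666666666667), ('side', 1): (250.08, 125.74666666666667)}
200 [ 5.1840e+02 -1.4900e+02  5.1693e+02 -1.5141e+02  2.1780e+01 -3.4000e-01
 -1.5200e+00] turn 1.1742406816571238 cost 8.561093358583928
203 [ 5.1825e+02 -1.4931e+02  5.1931e+02 -1.4954e+02  2.0950e+01 -3.0000e-01
 -1.5200e+00] turn 1.2220864493513592 cost 4.0391026277879165
205 [ 5.1815e+02 -1.4949e+02  5.2090e+02 -1.4826e+02  2.0420e+01 -2.8000e-01
 -1.5300e+00] turn 1.2544199249210282 cost 1.979603360269053
spare dot 0.40463256089968824 22.30894156010552 handle 0.3193066482049271
drill handle -0.0795723983879153
```

The dot turned about 1.25 rad. For the absolute angle I need the handle directions, so I take one enlarged look at both drills.

```bash
python3 - <<'E'
import cv2,numpy as np
i=cv2.imread("pics/top0.png")
f=lambda x:cv2.resize(i[115:265,x:x+95],None,fx=4,fy=4,interpolation=cv2.INTER_CUBIC)
g=np.hstack([f(185),f(335)]).astype(float);g=255*(np.clip(g/150,0,1))**.5
cv2.imwrite("pics/i.png",g)
E
```

```text
[ WARN:0@0.047] global loadsave.cpp:1063 imwrite_ Unsupported depth image for selected encoder is fallbacked to CV_8U.
```

View pics/i.png

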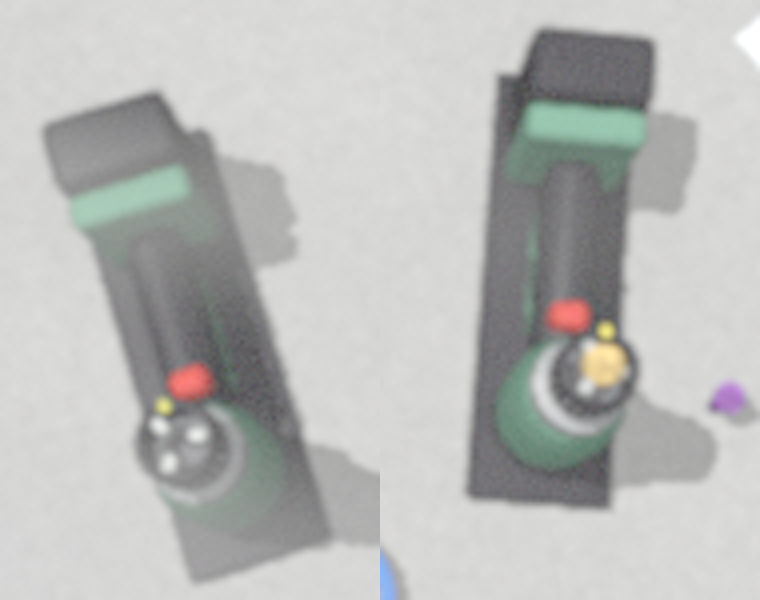

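```bash
python3 - <<'E'
from h import *
g=lambda X,Y,x,z:at("top",X/4+x-.4,Y/4+115-.4,z)[:2]
an=lambda v:np.arctan2(v[1],v[0])
S=lambda X,Y,z=0:g(X,Y,185,z)
R=lambda X,Y,z=0:g(X-380,Y,335,z)
hs=[an(S(208,133)-S(328,540)),an(S(193,582)-S(330,540))-np.pi/2+np.pi]
hd=[an(R(500,75)-R(470,497)),an(R(470,497)-R(608,507))+np.pi/2]
print("handles",hs,hd, an(S(187,170,122)-S(70,215,122))+np.pi/2,an(R(645,112,122)-R(527,105,122))+np.pi/2)
print("spare dot",an(S(165,406,205)-S(182,446,205)),"drill dot",an(R(606,330,205)-R(593,374,205)))
# spare from side
e=lambda X,Y:at("side",(X-396)/6+380-.4,(Y-300)/6+195-.4,205)[:2]
print("side spare dot",an(e(577,453)-e(597,416)))
E
```

```text
handles [np.float64(0.3138482334981042), np.float64(3.4484116198404227)] [np.float64(-0.07903283224426608), np.float64(3.0777438007519544)] 0.39729072610214766 -0.048000729008740306
spare dot 0.43596809812812204 drill dot -0.3026478566672413
side spare dot 0.27763998344614094
```

Measured against the handle, the sleeve started at about 0.2–0.28 rad and now stands between 1.45 (by the images) and 1.67 (by the tool turn). Both lie inside the firm range of 1.35–1.8. The bit is upright, the spare is untouched and the gripper is clear, so I hand in.

```bash
python3 -c "
from station import env
print(env.observe()['time_s'],env.sign_off())"
```

```text
the job is handed in; nothing more can be done
8.525 None
```

I turned the gold-bit drill's sleeve clockwise in one grasp and let go; it reads 1.45–1.67 rad (firm is 1.35–1.8), the bit stands upright, the empty drill was not touched, and I handed in at 8.5 s without seeing the verdict.

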